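# Load three brass bushes into the rows of their length

### The arm

A 6-joint arm with a two-finger parallel gripper is mounted at the origin on the work surface. World frame = base frame: x ahead of the robot, y to its left, z up, the work surface at z = 0. Lengths are in mm, angles in rad, forces in N, time in s.
With the tool pointing down it reaches from about 400 to 925 mm from the base axis. Payload 12.5 kg.
Tool frame: the origin (TCP) lies midway between the tips of the shut fingers; the grasp point (between the pads) lies 19 mm behind it; z points along the fingers, y is the line along which they close (so a half turn about z gives the same grasp; the last joint's range is limited). The gripper opens to 95 mm and grips with 3 to 60 N. Pads are 20 mm wide; open, the fingers measure 119 mm over their backs; the gripper's body (75 mm by 180 mm) begins 59 mm behind the grasp point.
Start: joints at [-1.328, 0.491, 1.559, -0, 1.092, -0.106], TCP at [213.631, -587.378, 175.261] pointing down, gripper open.
Joint ranges: [-3.1, 3.1], [-0.84, 2.19], [0.05, 2.79], [-1.13, 4.28], [0.06, 2.93], [-2.69, 2.69]. Speed limits (rad/s): [2.22, 2.22, 2.79, 3.14, 3.14, 3.14].

### API

Orientations are given as [roll, pitch, yaw] about the fixed x, y, z axes, in that order (R = Rz(yaw) Ry(pitch) Rx(roll)).
In Python, from cell import env gives the robot as it stands.
- The arm moves only by the tool carry_out, never from a script. Its argument "series" is a list of rows, each a list of 4 numbers: the shift along the world's x, y, z normalised to -1 to 1, where 1 is 5 cm, then the turn about the world's z normalised to -1 to 1, where 1 is 6 degrees. In form: [[x, y, z, turn], ...]. A call has exactly 5 rows; each row shifts and turns the commanded pose from where the row before left it; what a row does not reach is not made up. A row lasts 1/10 s, in which the tool goes at most 50 mm and 8.59 degrees, less where a joint would pass 70% of its speed; a pose out of reach is approached as far as the arm can. A call with a number of a shift or a turn outside -1 to 1 is refused whole. A call with a gripper value outside its range is refused whole. "fingers" is the closure, from -1 (fully open) to 1 (shut), set as the call begins (left out, the last holds). The fingers move at their own pace and stop on an object; the grip force is fixed at half the most. Time passes only in rows, so rows that do not move let the fingers close, or fill a call up. It gives the time, the measured TCP pose, the force, the opening and the grip force at its end, in the units of the state.
- env.state(): the state, without advancing time (a new reading comes with each control period).
- env.read_camera(name): name is "scene" or "top"; returns the picture (480x640x3 uint8, red, green, blue); there is no depth.
- env.calibration(name): a dict with "K" (3x3 intrinsics, pixels), "pose" (4x4, takes a point from camera to world coordinates). Camera axes: x right, y down, z forward; pixel columns grow to the right and rows downward; lengths in mm; the calibration is good to about 2 mm. A picture is of the moment at which its call begins. calibration takes no time and is no camera call.
- env.job_done(): hands the job in; it is judged then, once.
Trained networks look in the newest picture that a camera, given by its name, has taken for a name from the list of things; names that differ only in an ending like _2 or _b are one class to them, and where a whole thing is asked for, a point or a joint stands for the part that bears it (a point fixed in the world has none). Each returns a list of dicts, best first, with "conf" (0 to 1); they miss things now and then, are a little off and sometimes report something else, mostly with a low value. They report only what shows in the picture. A call takes as long as a camera call. They do not tell look-alikes from the thing itself.
- env.look_for(camera, label): "position" ([row, column] as shares, 0 to 1, of the picture: columns of its width, rows of its height, amid what is visible of it).
The state is a dict: "t": time; "joints": joint angles; "qvel": joint speeds; "tau": joint torques, N m; "eef_pos": TCP position; "tcp_rot": TCP orientation; "ft_force": force on the tool from outside, world axes, zero at the start; "moment": the same for the moment, N m; "opening": opening from 0.0 (shut) to 1.0 (fully open); "grip_force": force on a finger pad.
Only numpy, scipy, OpenCV 4.12 (cv2) and the standard library are available. Lean on these libraries where they do the work, as an engineer would, in place of code of your own. Each camera call takes 0.05 s, during which the arm holds its last target. There are 200 camera calls.

### The job

Sort the three loose brass bushes by length: clip each into the empty sprung nest of the row whose bush has the same length, one end under the lip against the spring and the other down behind the fixed stop, so that it lies fully home in its saddle and the spring holds it against the stop. Do not shove the other loose things about.

Things in the scene. Friction and masses are not known exactly. Their poses are not given: they have to be found in the camera images.
- bush_short: loose plain brass bush, the short one: a round bar 20 mm in diameter and 40 mm long with small dark bores in its ends, starts lying on the bench; origin at its centre, x along its length (both ends alike)
- bush_middle: loose plain brass bush, the middle one: a round bar 20 mm in diameter and 50 mm long with small dark bores in its ends, starts lying on the bench; origin at its centre, x along its length (both ends alike)
- bush_long: loose plain brass bush, the long one: a round bar 20 mm in diameter and 60 mm long with small dark bores in its ends, starts lying on the bench; origin at its centre, x along its length (both ends alike)
- rack_short: fixed row for 40 mm bushes: plate 130 x 100 x 8 mm, two sprung nests along its x; the one at y = +27 mm holds a 40 mm bush, the one at y = -27 mm is empty. Origin under the plate's centre, z up. The opening from lip to stop is 6 mm less than the bush: enter tilted, -x end low under the lip, push the follower back 10 to 12 mm, lower the other end behind the stop
- seat_short (a point): centre of the short bush when home in the empty nest of that row (-14, -27, 45 mm in the rack's frame, axes alike): it lies in a vee saddle 16 mm wide, its axis along the rack's x, 45 mm over the bench, its underside at 35 mm
- lip_short (a point): middle of the underside of that empty nest's lip at its free edge (-28, -27, 61 mm in the rack's frame): a fixed steel plate 16 mm wide, 3 mm thick, running from here to -x over the follower to a spring housing 18 mm wide behind x = -48 mm; lip and housing tops 64 mm over the bench
- stop_short (a point): top middle of the face of that empty nest's fixed end stop (6, -27, 43 mm in the rack's frame); the face looks to -x, the stop is 6 mm thick and 14 mm wide
- follower_short (a joint): travel to -x of that empty nest's sprung follower, a plate 12 mm wide and 20 mm tall, centred 45 mm over the bench, face at x = -30 mm of the rack when free; m: 0 free (2 N), 0.004 with the right bush home (3.6 N), 0.014 bottomed (7.6 N)
- rack_middle: fixed row for 50 mm bushes: plate 130 x 100 x 8 mm, two sprung nests along its x; the one at y = +27 mm holds a 50 mm bush, the one at y = -27 mm is empty. Origin under the plate's centre, z up. The opening from lip to stop is 6 mm less than the bush: enter tilted, -x end low under the lip, push the follower back 10 to 12 mm, lower the other end behind the stop
- seat_middle (a point): centre of the middle bush when home in the empty nest of that row (-9, -27, 45 mm in the rack's frame, axes alike): it lies in a vee saddle 16 mm wide, its axis along the rack's x, 45 mm over the bench, its underside at 35 mm
- lip_middle (a point): middle of the underside of that empty nest's lip at its free edge (-28, -27, 61 mm in the rack's frame): a fixed steel plate 16 mm wide, 3 mm thick, running from here to -x over the follower to a spring housing 18 mm wide behind x = -48 mm; lip and housing tops 64 mm over the bench
- stop_middle (a point): top middle of the face of that empty nest's fixed end stop (16, -27, 43 mm in the rack's frame); the face looks to -x, the stop is 6 mm thick and 14 mm wide
- follower_middle (a joint): travel to -x of that empty nest's sprung follower, a plate 12 mm wide and 20 mm tall, centred 45 mm over the bench, face at x = -30 mm of the rack when free; m: 0 free (2 N), 0.004 with the right bush home (3.6 N), 0.014 bottomed (7.6 N)
- rack_long: fixed row for 60 mm bushes: plate 130 x 100 x 8 mm, two sprung nests along its x; the one at y = +27 mm holds a 60 mm bush, the one at y = -27 mm is empty. Origin under the plate's centre, z up. The opening from lip to stop is 6 mm less than the bush: enter tilted, -x end low under the lip, push the follower back 10 to 12 mm, lower the other end behind the stop
- seat_long (a point): centre of the long bush when home in the empty nest of that row (-4, -27, 45 mm in the rack's frame, axes alike): it lies in a vee saddle 16 mm wide, its axis along the rack's x, 45 mm over the bench, its underside at 35 mm
- lip_long (a point): middle of the underside of that empty nest's lip at its free edge (-28, -27, 61 mm in the rack's frame): a fixed steel plate 16 mm wide, 3 mm thick, running from here to -x over the follower to a spring housing 18 mm wide behind x = -48 mm; lip and housing tops 64 mm over the bench
- stop_long (a point): top middle of the face of that empty nest's fixed end stop (26, -27, 43 mm in the rack's frame); the face looks to -x, the stop is 6 mm thick and 14 mm wide
- follower_long (a joint): travel to -x of that empty nest's sprung follower, a plate 12 mm wide and 20 mm tall, centred 45 mm over the bench, face at x = -30 mm of the rack when free; m: 0 free (2 N), 0.004 with the right bush home (3.6 N), 0.014 bottomed (7.6 N)
- collar: loose steel collar 40 mm across, 16 mm tall, lying among the bushes; bystander, origin under its centre
- wrench: loose steel wrench 130 mm long, lying along its x among the bushes; bystander
- oil: loose black bottle 44 mm across, 110 mm tall; bystander, origin under its centre
- jar: loose black jar 70 mm across, 90 mm tall; bystander, origin under its centre
- brush: loose brush 160 mm long, beyond the rows; bystander
- mug: loose white mug 76 mm across, 85 mm tall; bystander, origin under its centre
Not all that is in view belongs to the job. Leave any green look-alike of the bush_short alone.

How it is judged:
By the outcome, as a careful person would: the job done as asked, in the order asked, and still so for the second after the job is handed in, with the robot touching nothing.
It also fails if it takes over 72 s, if anything falls off the work surface, if the arm or the gripper's body presses on something with over 40 N, if the wrist force passes 120 N, or if a joint passes its speed limit or range.

## Working session

There is one attempt and no reset: what is moved stays moved. The work goes in short steps, Python scripts to look and compute and a tool call to move; the robot and the scene stay as the last step left them, time stands still between calls to the robot, and variables do not carry over. Pictures are saved under pics/ and viewed, at most 10 in all, crops included, and the job is handed in when it is done.

Besides the shell and the picture viewer there is one more tool, called after "Call:" as name([rows], argument=value, ...), one row to a line, values as JSON. carry_out: Moves the arm, as the interface text tells. Its arguments: {"type":"object","properties":{"series":{"type":"array","items":{"type":"array","items":{"type":"number","minimum":-1,"maximum":1}}},"fingers":{"type":"number"}},"required":["series"]}

```bash
ls; mkdir -p pics; cat > h.py <<'E'
import numpy as np, cv2, sys
from cell import env
def shot(c,n=None):
    im=env.read_camera(c)
    if n: cv2.imwrite(f'pics/{n}.png',im[:,:,::-1])
    return im
E
python3 - <<'E'
from h import *
for c in('scene','top'):
    shot(c,c+'0'); k=env.calibration(c); print(c,np.round(k['K'],1).tolist(),np.round(k['pose'],3).tolist())
names=['bush_short','bush_middle','bush_long','seat_short','lip_short','stop_short','seat_middle','lip_middle','stop_middle','seat_long','lip_long','stop_long','rack_short','rack_middle','rack_long']
for n in names:
  for c in('scene','top'):
    print(n,c,[(round(d['position'][1]*640,1),round(d['position'][0]*480,1),round(d['conf'],2)) for d in env.look_for(c,n)][:4])
s=env.state();print(s['t'],s['eef_pos'],s['tcp_rot'],s['ft_force'],s['opening'])
E
```

```text
pics
scene [[546.9, 0.0, 323.3], [0.0, 546.9, 233.8], [0.0, 0.0, 1.0]] [[-0.849, 0.38, -0.367, 1013.025], [0.529, 0.592, -0.608, 703.87], [-0.014, -0.71, -0.704, 878.373], [0.0, 0.0, 0.0, 1.0]]
top [[558.2, 0.0, 326.5], [0.0, 558.2, 241.8], [0.0, 0.0, 1.0]] [[-0.014, -0.985, 0.173, 405.586], [-1.0, 0.014, -0.006, 15.168], [0.004, -0.173, -0.985, 1212.362], [0.0, 0.0, 0.0, 1.0]]
bush_short scene [(365.7, 224.4, 0.6), (279.1, 205.2, 0.53), (545.0, 350.3, 0.21)]
bush_short top [(336.1, 346.7, 0.53), (338.2, 306.3, 0.47), (414.0, 244.7, 0.22)]
bush_middle scene [(424.8, 286.8, 0.77), (545.7, 349.4, 0.57), (328.2, 173.3, 0.34), (236.9, 289.5, 0.21)]
bush_middle top [(239.9, 313.8, 0.59)]
bush_long scene [(325.8, 172.6, 0.45)]
bush_long top [(325.6, 237.1, 0.73), (436.9, 320.5, 0.56)]
seat_short scene [(361.2, 308.1, 0.62), (314.0, 258.6, 0.56)]
seat_short top [(414.0, 242.9, 0.6), (258.5, 245.1, 0.59)]
lip_short scene [(361.1, 305.6, 0.75), (316.3, 260.8, 0.47)]
lip_short top [(251.8, 249.0, 0.93)]
stop_short scene [(361.3, 306.0, 0.89)]
stop_short top [(255.8, 247.5, 0.96)]
seat_middle s
[... 247 characters left out ...]
eat_long scene []
seat_long top [(325.8, 234.5, 0.94), (238.4, 312.7, 0.21)]
lip_long scene [(313.5, 261.0, 0.86), (435.6, 370.3, 0.74), (279.7, 206.0, 0.42)]
lip_long top [(325.3, 235.1, 0.85)]
stop_long scene [(312.3, 259.7, 0.56)]
stop_long top [(327.2, 234.8, 0.63)]
rack_short scene [(364.2, 308.2, 0.95)]
rack_short top [(254.1, 246.3, 0.89)]
rack_middle scene [(278.3, 204.8, 0.87)]
rack_middle top [(415.1, 242.3, 0.59)]
rack_long scene [(313.7, 259.6, 0.85), (282.8, 207.0, 0.65)]
rack_long top [(324.6, 239.1, 0.88), (413.4, 244.0, 0.25)]
1.6 [ 213.63407237 -587.38517329  175.2629885 ] [3.14151144e+00 2.03142555e-05 3.48809443e-01] [ 0.92466766 -0.49901997 -0.56107413] 0.9966619469583413
```

```bash
python3 - <<'E'
import cv2
a=cv2.imread('pics/scene0.png');b=cv2.imread('pics/top0.png')
cv2.imwrite('pics/scene_c.png',cv2.resize(a[140:400,200:580],None,fx=2.1,fy=2.1,interpolation=cv2.INTER_CUBIC))
cv2.imwrite('pics/top_c.png',cv2.resize(b[190:400,190:490],None,fx=2.65,fy=2.65,interpolation=cv2.INTER_CUBIC))
E
```

```text
(no output)
```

View pics/scene_c.png

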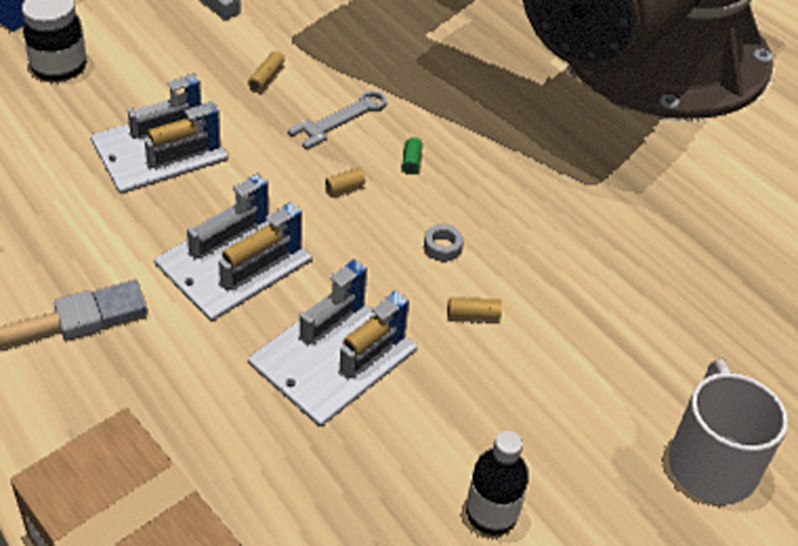

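View pics/top_c.png

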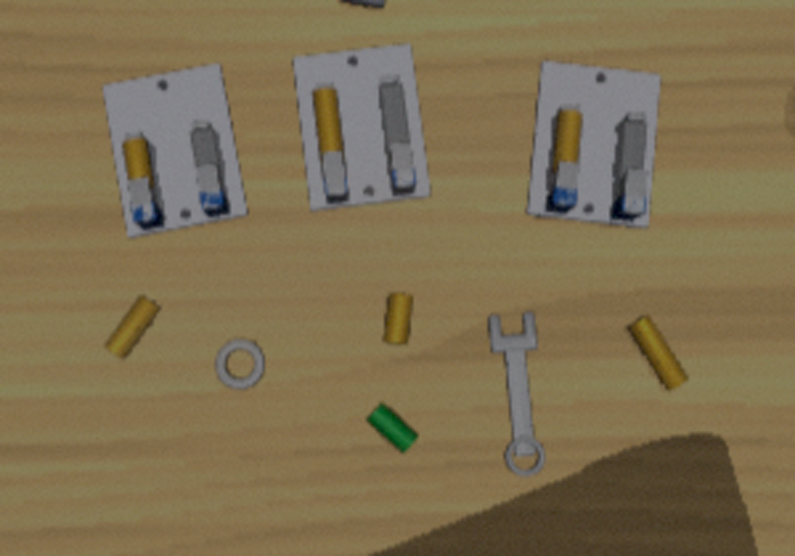

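```bash
cat > m.py <<'E'
from h import *
from scipy.optimize import least_squares
C={c:env.calibration(c) for c in('scene','top')}
def proj(c,P):
    T=np.linalg.inv(C[c]['pose']); q=(T[:3,:3]@np.atleast_2d(P).T+T[:3,3:])
    p=C[c]['K']@q; return (p[:2]/p[2]).T
def ray(c,uv,z):
    k=C[c]; d=k['pose'][:3,:3]@np.linalg.inv(k['K'])@[uv[0],uv[1],1]; o=k['pose'][:3,3]
    return o+d*(z-o[2])/d[2]
def mom(m):
    M=m['m00']; return np.array([m['m10']/M,m['m01']/M,m['mu20']/M,m['mu11']/M,m['mu02']/M])
def brass(im):
    h=cv2.cvtColor(im,cv2.COLOR_RGB2HSV).astype(int)
    return ((h[...,0]>=14)&(h[...,0]<=26)&(h[...,1]>150)).astype(np.uint8)
def cyl(p,L):
    x,y,z,a=p; t=np.linspace(0,2*np.pi,24); u=np.array([np.cos(a),np.sin(a),0]);v=np.array([-u[1],u[0],0])
    R=10*(np.outer(np.cos(t),v)+np.outer(np.sin(t),[0,0,1]))
    return np.vstack([R+u*L/2,R-u*L/2])+[x,y,z]
def hullmom(c,P): return mom(cv2.moments(cv2.convexHull(proj(c,P).astype(np.float32))))
def blob(im,uv):
    m=brass(im); n,l,st,ce=cv2.connectedComponentsWithStats(m)
    i=min((i for i in range(1,n) if st[i,4]>40),key=lambda i:np.hypot(*(ce[i]-uv)))
    b=(l==i).astype(np.uint8); return mom(cv2.moments(b,True)),st[i]
def fitbush(ims,uvs,L,fixz=None):
    ob={c:blob(ims[c],uvs[c]) for c in ims}
    W=np.array([1,1,.1,.1,.1])
    g=ray('top',uvs['top'],10)
    best=None
    for a in np.arange(0,np.pi,np.pi/6):
        f=lambda p:np.concatenate([W*(hullmom(c,cyl(p[:4],p[4]))-ob[c][0]) for c in ob])
        r=least_squares(f,[g[0],g[1],10,a,L],x_scale=[5,5,5,.2,3])
        if best is None or r.cost<best.cost: best=r
    return best.x,best.cost,best.fun,{c:ob[c][1].tolist() for c in ob}
def fitrack(ims,uvs,it=6,R=9):
    g=ray('top',uvs,8); p=np.array([g[0],g[1],0.0])
    gr={c:cv2.GaussianBlur(cv2.cvtColor(ims[c],cv2.COLOR_RGB2HSV)[...,1].astype(np.float32),(0,0),.8) for c in ims} 
    co=np.array([[65,50],[-65,50],[-65,-50],[65,-50]])
    def pts(p,s):
        c_,s_=np.cos(p[2]),np.sin(p[2]); return np.c_[s@np.array([[c_,s_],[-s_,c_]])+p[:2],np.full(len(s),8.)]
    S=[];N=[]
    for i in range(4):
        a,b=co[i],co[(i+1)%4]
        for t in np.linspace(.06,.94,30): S.append(a+(b-a)*t); N.append(((a+b)/2)/np.linalg.norm((a+b)/2))
    S=np.array(S,float);N=np.array(N)
    for k in range(it):
        obs=[]
        for c in gr:
            A=proj(c,pts(p,S)); B=proj(c,pts(p,S+N)); n=B-A; n/=np.linalg.norm(n,axis=1)[:,None]
            rr=R if k<2 else 4
            o=np.arange(-rr,rr+.1,.25)
            X=A[:,None]+n[:,None]*o[None,:,None]
            V=cv2.remap(gr[c],X[...,0].astype(np.float32),X[...,1].astype(np.float32),cv2.INTER_LINEAR)
            D=np.gradient(V,axis=1); j=D.argmax(1); ok=D.max(1)>3
            obs.append((c,ok,n,(A+n*o[j][:,None])))
        f=lambda q:np.concatenate([(((proj(c,pts(q,S))-e)*n).sum(1))[ok] for c,ok,n,e in obs])
        r=least_squares(f,p,loss='soft_l1',f_scale=.4,x_scale=[5,5,.1]); p=r.x
    per=[(c,np.median(np.abs(((proj(c,pts(p,S))-e)*n).sum(1)[ok])).round(2),int(ok.sum())) for c,ok,n,e in obs]
    return p,per
E
python3 - <<'E'
from m import *
np.set_printoptions(precision=2,suppress=True)
ims={c:cv2.imread(f'pics/{c}0.png')[:,:,::-1].copy() for c in('scene','top')}
B={'short':((365,226),(340,310),40),'middle':((425.8,287.5),(240,313.5),50),'long':((327,174),(438,323),60)}
for k,(s,t,L) in B.items(): 
    x,c,f,b=fitbush(ims,{'scene':s,'top':t},L);print(k,x,np.degrees(x[3]),c,f,b)
for k,t in {'short':(256,247),'middle':(414,244),'long':(326,238)}.items():
    p,per=fitrack(ims,t); print(k,p,np.degrees(p[2]),per)
    for c in ims:
        q,_=fitrack({c:ims[c]},t); print('   ',c,q)
E
```

```text
short [ 640.67 -240.71   10.      6.56 -137.23] 375.6972648264213 16158.846450703018 [100.05  70.51   7.63  -6.55   5.73  99.65 -80.22   3.36  10.05  26.9 ] {'scene': [136, 121, 33, 17, 47], 'top': [335, 301, 11, 19, 160]}
middle [656.85  -1.12   4.87  -0.99  19.09] -56.63049592239145 27831.49408382491 [144.42 136.29  -8.14   4.3   -1.29  90.7  -88.92  -1.21   1.85  -2.47] {'scene': [136, 121, 33, 17, 47], 'top': [230, 302, 20, 23, 191]}
long [ 580.19 -348.13   10.15   -2.18   55.83] -124.95398402447199 9704.643614967948 [102.98  38.7   -8.51   3.69   0.76  52.18 -66.98   2.23  -0.12  -2.44] {'scene': [136, 121, 33, 17, 47], 'top': [428, 309, 21, 28, 251]}
short [610.23 163.91   0.19] 10.739942361356446 [('scene', np.float64(1.11), 114), ('top', np.float64(0.28), 120)]
    scene [612.11 166.14   0.19]
    top [609.44 163.22   0.18]
middle [ 610.46 -183.32   -0.12] -6.9824954100175765 [('scene', np.float64(1.49), 107), ('top', np.float64(0.26), 120)]
    scene [ 612.46 -177.71   -0.13]
    top [ 609.65 -183.5    -0.13]
long [627.75   9.18   0.12] 6.776404071833465 [('scene', np.float64(1.46), 112), ('top', np.float64(0.26), 120)]
    scene [630.4   10.2    0.17]
    top [626.98   8.89   0.11]
```

```bash
python3 - <<'E'
from m import *
for c,pts in {'scene':[(365,226),(425,287),(327,174),(425,300),(400,240),(320,190)],'top':[(340,310),(240,313),(438,323),(300,330),(440,345)]}.items():
    im=cv2.imread(f'pics/{c}0.png'); h=cv2.cvtColor(im,cv2.COLOR_BGR2HSV)
    for u,v in pts: print(c,(u,v),h[v-3:v+4:3,u-3:u+4:3].reshape(-1,3).tolist())
E
```

```text
scene (365, 226) [[19, 140, 187], [20, 141, 202], [19, 141, 201], [19, 148, 176], [19, 143, 164], [19, 141, 148], [18, 148, 110], [20, 149, 84], [17, 120, 72]]
scene (425, 287) [[18, 146, 202], [19, 147, 206], [19, 146, 203], [20, 140, 158], [19, 146, 161], [19, 142, 171], [19, 167, 75], [19, 151, 81], [19, 159, 82]]
scene (327, 174) [[19, 141, 163], [19, 142, 192], [19, 148, 164], [20, 139, 194], [19, 141, 166], [21, 147, 83], [19, 146, 169], [19, 148, 86], [15, 87, 106]]
scene (425, 300) [[17, 95, 202], [18, 93, 221], [19, 85, 221], [18, 93, 216], [17, 94, 207], [18, 93, 220], [20, 85, 221], [18, 95, 221], [17, 93, 206]]
scene (400, 240) [[17, 95, 210], [17, 93, 222], [17, 93, 216], [20, 87, 224], [17, 92, 211], [18, 94, 220], [18, 90, 222], [19, 87, 223], [19, 90, 219]]
scene (320, 190) [[18, 96, 199], [18, 91, 194], [17, 93, 203], [18, 92, 199], [18, 92, 194], [18, 93, 198], [18, 93, 220], [18, 94, 196], [17, 97, 200]]
top (340, 310) [[22, 207, 95], [24, 182, 136], [21, 181, 114], [21, 197, 105], [24, 177, 137], [22, 205, 103], [20, 188, 114], [23, 176, 138], [21, 207, 95]]
top (240, 313) [[21, 168, 102], [21, 182, 130], [21, 176, 129], [21, 173, 125], [23, 178, 133], [21, 166, 106], [24, 165, 136], [20, 168, 114], [19, 116, 90]]
top (438, 323) [[22, 209, 122], [23, 185, 134], [21, 166, 103], [21, 198, 99], [23, 196, 133], [21, 206, 120], [20, 181, 69], [22, 183, 99], [22, 193, 131]]
top (300, 330) [[20, 109, 133], [20, 110, 137], [18, 111, 136], [21, 103, 134], [22, 104, 133], [21, 99, 134], [20, 100, 135], [21, 105, 131], [19, 112, 132]]
top (440, 345) [[19, 110, 134], [20, 109, 138], [21, 107, 134], [19, 106, 135], [19, 100, 138], [20, 105, 136], [21, 98, 135], [21, 103, 136], [19, 105, 136]]
```

```bash
python3 - <<'E'
s=open('m.py').read()
s=s.replace("def brass(im):","def brass(im,c):").replace("(h[...,0]<=26)&(h[...,1]>150)","(h[...,0]<=28)&(h[...,1]>(118 if c=='scene' else 140))")
s=s.replace("def blob(im,uv):","def blob(im,uv,c):").replace("brass(im);","brass(im,c);").replace("blob(ims[c],uvs[c])","blob(ims[c],uvs[c],c)")
s=s.replace("def pts(p,s):\n","def pts(p,s,c):\n").replace("np.c_[s@np.array([[c_,s_],[-s_,c_]])+p[:2],np.full(len(s),8.)]",
"np.c_[s@(Q:=np.array([[c_,s_],[-s_,c_]]))+p[:2],np.where((((C[c]['pose'][:2,3]-p[:2])@Q.T-S)*N).sum(1)>0,0.,8.)]")
for a in('pts(p,S)','pts(p,S+N)','pts(q,S)'): s=s.replace(a,a[:-1]+',c)')
open('m.py','w').write(s)
E
cat > fit.py <<'E'
from m import *
np.set_printoptions(precision=2,suppress=True)
ims={c:cv2.imread(f'pics/{c}0.png')[:,:,::-1].copy() for c in('scene','top')}
B={'short':((365,226),(340,310),40),'middle':((425.8,287.5),(240,313.5),50),'long':((327,174),(438,323),60)}
for k,(s,t,L) in B.items(): 
    x,c,f,b=fitbush(ims,{'scene':s,'top':t},L);print(k,x,np.degrees(x[3]),c,f,b)
for k,t in {'short':(256,247),'middle':(414,244),'long':(326,238)}.items():
    p,per=fitrack(ims,t); print(k,p,np.degrees(p[2]),per)
    for c in ims:
        q,pe=fitrack({c:ims[c]},t); print('   ',c,q,pe)
E
python3 fit.py
```

```text
short [468.16 -19.03  10.26  -0.01  38.85] -0.8574336362244405 0.16465986066570115 [-0.31 -0.26 -0.14 -0.09  0.15  0.16 -0.04  0.01  0.3  -0.02] {'scene': [355, 220, 19, 13, 154], 'top': [335, 300, 11, 20, 172]}
middle [464.09 195.49  10.     2.63  50.  ] 150.64679652224314 0.5453035557610025 [-0.24 -0.47  0.35 -0.36  0.06  0.14  0.26 -0.29  0.16  0.6 ] {'scene': [413, 282, 26, 10, 235], 'top': [230, 302, 20, 23, 201]}
long [ 437.35 -227.72   10.      0.52   60.  ] 29.999727198241974 0.1978033208173603 [-0.08  0.02  0.27 -0.22  0.21  0.24  0.28  0.07  0.11  0.25] {'scene': [318, 165, 17, 19, 147], 'top': [427, 309, 22, 28, 267]}
short [609.8  163.26   0.19] 10.640252690571545 [('scene', np.float64(0.5), 113), ('top', np.float64(0.22), 120)]
    scene [609.43 162.95   0.2 ] [('scene', np.float64(0.49), 113)]
    top [609.95 163.53   0.18] [('top', np.float64(0.24), 120)]
middle [ 610.07 -184.11   -0.13] -7.293381887595324 [('scene', np.float64(0.49), 108), ('top', np.float64(0.24), 120)]
    scene [ 610.58 -186.02   -0.07] [('scene', np.float64(0.75), 117)]
    top [ 610.1  -183.94   -0.13] [('top', np.float64(0.24), 120)]
long [627.44   8.47   0.12] 6.803488562957943 [('scene', np.float64(0.5), 112), ('top', np.float64(0.25), 120)]
    scene [627.29   6.75   0.16] [('scene', np.float64(0.7), 113)]
    top [627.49   9.     0.11] [('top', np.float64(0.22), 120)]
```

```bash
sed -i "s/x_scale=\[5,5,5,.2,3\]/x_scale=[5,5,5,.2,3],diff_step=1e-3/; s/np.arange(0,np.pi,np.pi\/6)/np.arange(.1,3.1,.5)/" m.py
cat > go.py <<'E'
# usage: go.py x y z yawdeg -> remaining delta in move units (total)
from h import *
x,y,z,a=map(float,sys.argv[1:5]); s=env.state(); p=s['eef_pos']
d=(a-np.degrees(s['tcp_rot'][2])+90)%180-90
print('delta',np.round((np.array([x,y,z])-p)/50,3),'turn',round(d/6,3),'at',np.round(p,1),np.round(np.degrees(s['tcp_rot']),1),'F',np.round(s['ft_force'],1),'t',s['t'])
E
python3 - <<'E'
import runpy
runpy.run_path('fit.py')
from m import *
for n,h in (('oil',55),('jar',45),('mug',42),('collar',8),('wrench',4)):
    for c in ('scene','top'):
        for d in env.look_for(c,n)[:1]: print(n,c,ray(c,(d['position'][1]*640,d['position'][0]*480),h),d['conf'])
E
python3 go.py 468 -19 150 -1
```

```text
short [467.96 -18.52   9.82   3.01  39.1 ] 172.497467206925 0.012163148748299655 [-0.09 -0.01  0.03  0.06  0.02 -0.06  0.07  0.03  0.04 -0.  ] {'scene': [355, 220, 19, 13, 154], 'top': [335, 300, 11, 20, 172]}
middle [464.42 196.17   9.37  -0.63  48.65] -35.81289198027839 0.036238562893248845 [-0.16 -0.01 -0.02  0.04  0.07 -0.12  0.12  0.05  0.07  0.06] {'scene': [413, 282, 26, 10, 235], 'top': [230, 302, 20, 23, 201]}
long [ 437.8  -227.     10.78    0.54   58.17] 30.71828522396557 0.03951076382978903 [-0.08 -0.02  0.14 -0.12  0.14 -0.04  0.06  0.02 -0.04 -0.1 ] {'scene': [318, 165, 17, 19, 147], 'top': [427, 309, 22, 28, 267]}
short [609.8  163.26   0.19] 10.640252690571545 [('scene', np.float64(0.5), 113), ('top', np.float64(0.22), 120)]
    scene [609.43 162.95   0.2 ] [('scene', np.float64(0.49), 113)]
    top [609.95 163.53   0.18] [('top', np.float64(0.24), 120)]
middle [ 610.07 -184.11   -0.13] -7.293381887595324 [('scene', np.float64(0.49), 108), ('top', np.float64(0.24), 120)]
    scene [ 610.58 -186.02   -0.07] [('scene', np.float64(0.75), 117)]
    top [ 610.1  -183.94   -0.13] [('top', np.float64(0.24), 120)]
long [627.44   8.47   0.12] 6.803488562957943 [('scene', np.float64(0.5), 112), ('top', np.float64(0.25), 120)]
    scene [627.29   6.75   0.16] [('scene', np.float64(0.7), 113)]
    top [627.49   9.     0.11] [('top', np.float64(0.22), 120)]
oil scene [597.41 381.82  55.  ] 0.97
oil top [585.38 367.63  55.  ] 0.85
jar scene [ 647.   -384.16   45.  ] 0.86
jar top [ 647.1  -384.81   45.  ] 0.82
mug scene [392.19 439.85  42.  ] 0.94
mug top [396.65 436.28  42.  ] 0.87
collar scene [437.73 123.15   8.  ] 0.51
collar top [443.82 120.94   8.  ] 0.56
wrench scene [ 413.6  -119.44    4.  ] 0.78
wrench top [ 419.36 -118.48    4.  ] 0.56
delta [ 5.088 11.367 -0.505] turn -3.497 at [ 213.6 -587.4  175.3] [180.   0.  20.] F [0.2 0.  0.1] t 2.1
```

Brass candidates in the pictures: short at scene (365,226) / top (340,310), middle at (425,287) / (240,313), long at (327,174) / (438,323). The green look-alike is at scene (396,214) / top (338,351). The brass ones fit by colour and by fitted length (39, 49 and 58 mm). Heights fit too, with axes at about 10 mm. I'll start with the long one.

Call:
carry_out([
  [0.448, 0.72, -0.23, 0.178],
  [0.448, 0.72, -0.23, 0.178],
  [0.448, 0.72, -0.23, 0.178],
  [0.448, 0.72, -0.23, 0.178],
  [0.448, 0.72, -0.23, 0.178],
], fingers=0.05)

```text
t: 2.6
eef_pos: [326.3, -406.0, 117.5]
tcp_rot: [3.141, -0.0, 0.442]
ft_force: [0.8, -1.1, 0.4]
opening: 0.637
grip_force: 0.0
```

Call:
carry_out([
  [0.448, 0.72, -0.23, 0.178],
  [0.448, 0.72, -0.23, 0.178],
  [0.448, 0.72, -0.23, 0.178],
  [0.448, 0.72, -0.23, 0.178],
  [0.448, 0.72, -0.23, 0.178],
])

```text
t: 3.1
eef_pos: [438.5, -226.0, 60.0]
tcp_rot: [3.141, -0.0, 0.536]
ft_force: [-0.4, -0.6, 0.2]
opening: 0.478
grip_force: 0.0
```

```bash
python3 go.py 437.8 -227 3 30.7
```

```text
delta [-0.013 -0.02  -1.141] turn 0.001 at [ 438.5 -226.    60. ] [180.   -0.   30.7] F [-0.4 -0.6  0.2] t 3.1
```

Call:
carry_out([
  [-0.013, -0.02, -0.3, 0],
  [0, 0, -0.3, 0],
  [0, 0, -0.3, 0],
  [0, 0, -0.24, 0],
  [0, 0, 0, 0],
])

```text
t: 3.6
eef_pos: [436.5, -228.1, 2.1]
tcp_rot: [-3.14, 0.001, 0.535]
ft_force: [0.9, -0.4, 0.5]
opening: 0.475
grip_force: 0.0
```

Call:
carry_out([
  [0, 0, 0, 0],
  [0, 0, 0, 0],
  [0, 0, 0, 0],
  [0, 0, 0, 0],
  [0, 0, 0, 0],
], fingers=1)

```text
t: 4.1
eef_pos: [437.1, -228.5, 3.5]
tcp_rot: [3.141, -0.0, 0.535]
ft_force: [0.2, -0.0, -0.1]
opening: 0.111
grip_force: 0.0
```

```bash
python3 go.py 635.6 -17.7 76 6.8; python3 -c "
from h import *
print(env.state()['opening'],env.state()['grip_force'])"
```

```text
delta [3.971 4.215 1.449] turn -3.977 at [ 437.1 -228.5    3.5] [180.   -0.   30.7] F [ 0.2 -0.  -0.1] t 4.1
0.11116671961302073 0.0
```

```bash
python3 - <<'E'
from m import *
a=shot('scene','s1');b=shot('top','t1')
p=[int(v) for v in proj('scene',[437,-228,10])[0]];q=[int(v) for v in proj('top',[437,-228,10])[0]];print(p,q)
f=lambda im,p:cv2.resize(im[max(0,p[1]-50):p[1]+50,p[0]-50:p[0]+50],(400,400),interpolation=cv2.INTER_CUBIC)
cv2.imwrite('pics/c1.png',np.hstack([f(a,p),f(b,q)])[:,:,::-1])
s=env.state();print(s['opening'],s['grip_force'],s['eef_pos'])
E
```

```text
[326, 173] [438, 323]
0.03584463867518273 0.0 [ 437.04302661 -228.4202566     3.4175362 ]
```

View pics/c1.png

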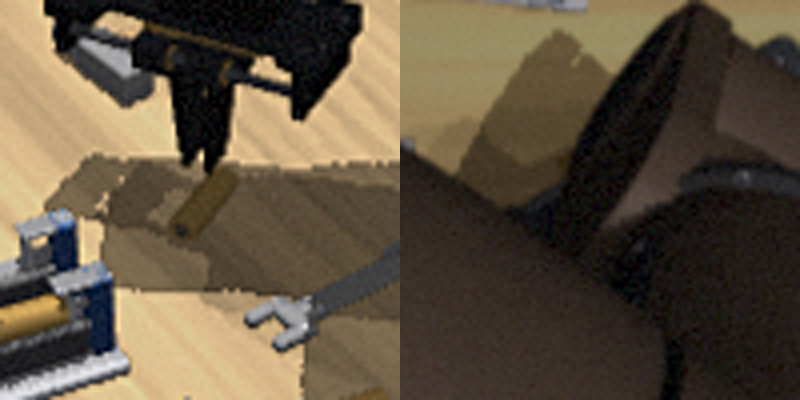

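```bash
python3 - <<'E'
from m import *
np.set_printoptions(precision=2,suppress=True)
im=cv2.imread('pics/s1.png')[:,:,::-1]
h=cv2.cvtColor(im.copy(),cv2.COLOR_RGB2HSV)
print(h[160:190:3,315:345:3,1])
print(h[160:190:3,315:345:3,2])
im0=cv2.imread('pics/scene0.png')[:,:,::-1]
print(blob(im0,(327,174),'scene'))
for p in([437,-228.4,3.4],[437,-228.4,60],[437.8,-227,10]): print(proj('scene',p))
E
```

```text
[[ 86  89   0 128 170 255  91  96  94  93]
 [ 91  95 100  87   0  88  92  92  92  94]
 [ 84 104  96  95  84 150 140  91  94  99]
 [ 95  87  92  92 159 159 157  81  97  97]
 [ 87  92  97 170 132 144 107 101  86  95]
 [ 96  92 144 128 137 124 100  91  86  90]
 [ 89 132 136 148 160  83 101  99  99  94]
 [101 113  43 153  84  94  98  89  99 102]
 [ 93  94  91  96  86 107  92  90 102  99]
 [ 96 103  87  95  91  99  95  86  92 101]]
[[225 229   0  12  15   2 237 213 222 194]
 [123 121  46 105   0  58 160 234 228 230]
 [ 88  83 135 131  82  80  80 126 125 119]
 [ 86  88  86  89  74  82  73  95  87  89]
 [ 82 116 118  69  83  76  86  96  92  86]
 [106 116  71  80  84  72  97  98  92  94]
 [103  85  77  81  70  95  93  93 100  92]
 [ 71  79  30  75  85  84  91  95  90  95]
 [110  98  81  82  83  88  83  94  95  98]
 [106 106 108 118 104  77  86  83  91  93]]
(array([326.56, 173.42,  16.04, -14.34,  22.54]), array([318, 165,  17,  19, 147], dtype=int32))
[[326.56 175.18]]
[[326.34 157.22]]
[[326.56 173.53]]
```

```bash
python3 - <<'E'
import cv2
a=cv2.imread('pics/s1.png')
cv2.imwrite('pics/c2.png',cv2.resize(a[90:200,270:400],None,fx=5.4,fy=5.4,interpolation=cv2.INTER_CUBIC))
E
```

```text
(no output)
```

View pics/c2.png

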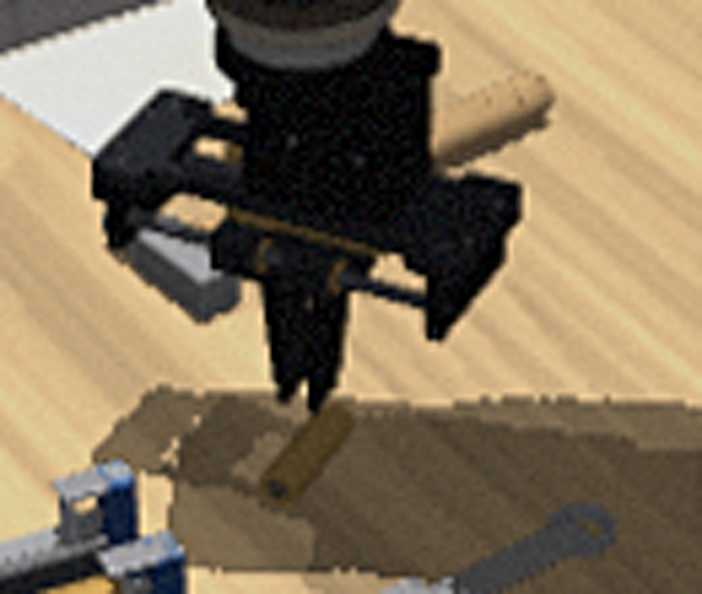

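The bush has not moved. The fingers appear to have shut above it, and the tip shows at scene (328,165), not at row 175. I'll check the true tip position in both views before trying again.

Call:
carry_out([
  [0, 0, 0.6, 0],
  [0, -0.6, 0.6, 0],
  [-0.3, -0.6, 0.5, 0],
  [-0.3, -0.6, 0.3, 0],
  [-0.3, -0.6, 0, 0],
])

```text
t: 4.7
eef_pos: [392.0, -350.1, 105.5]
tcp_rot: [3.138, -0.001, 0.536]
ft_force: [0.0, -0.8, 0.2]
opening: 0.009
grip_force: 0.0
```

Call:
carry_out([
  [-0.3, -0.6, 0, 0],
  [-0.3, -0.6, 0, 0],
  [-0.3, -0.6, 0, 0],
  [-0.2, -0.2, 0, 0],
  [0, 0, 0, 0],
])

```text
t: 5.2
eef_pos: [335.9, -448.9, 103.0]
tcp_rot: [-3.141, 0.0, 0.533]
ft_force: [0.3, -0.2, -1.0]
opening: 0.005
grip_force: 0.0
```

```bash
python3 - <<'E'
from m import *
a=shot('scene','s2');b=shot('top','t2')
s=env.state();e=s['eef_pos'];print(e,s['opening'],s['joints'])
o=[]
for im,c in((a,'scene'),(b,'top')):
    p=proj(c,e)[0];print(c,p)
    x=int(np.clip(p[0]-50,0,540));y=int(np.clip(p[1]-50,0,380));print(x,y)
    o.append(cv2.resize(im[y:y+100,x:x+100],(400,400),interpolation=cv2.INTER_CUBIC))
    cv2.circle(o[-1],(int((p[0]-x)*4),int((p[1]-y)*4)),4,(255,0,0),1)
cv2.imwrite('pics/c3.png',np.hstack(o)[:,:,::-1])
E
```

```text
[ 337.07034867 -447.38154127  103.15009279] 0.004256759132693378 [-1.04312572e+00  4.85225121e-01  1.79825695e+00  2.38915757e-04
  8.58817909e-01 -7.41312332e-03]
scene [314.51199922  91.77790075]
264 41
top [563.16079289 371.9954724 ]
513 321
```

View pics/c3.png

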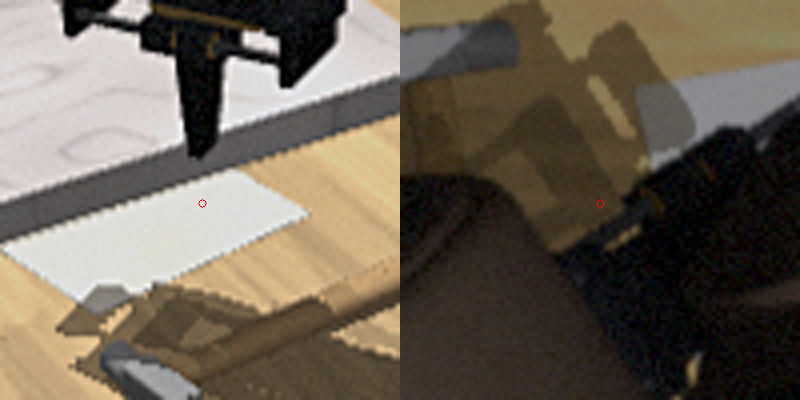

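The tip shows at scene (314.5,79.5), about 12 px above the projected TCP at (314.5,92). The top view hides it behind the arm. I'll move to a spot where the top camera sees the tip.

Call:
carry_out([
  [-0.35, 0, 0, 0],
  [-0.35, 0, 0, 0],
  [-0.35, 0, 0, 0],
  [-0.35, 0, 0, 0],
  [-0.34, 0, 0, 0],
])

```text
t: 5.8
eef_pos: [248.3, -447.9, 103.4]
tcp_rot: [3.141, 0.0, 0.535]
ft_force: [-0.4, 0.3, 0.4]
opening: 0.007
grip_force: 0.0
```

```bash
python3 - <<'E'
from m import *
a=shot('scene','s3');b=shot('top','t3')
s=env.state();e=s['eef_pos'];print(e)
o=[]
for im,c in((a,'scene'),(b,'top')):
    p=proj(c,e)[0]; x=int(np.clip(p[0]-50,0,540));y=int(np.clip(p[1]-50,0,380));print(c,p,x,y)
    im=cv2.convertScaleAbs(im,alpha=1.8) if c=='top' else im
    o.append(cv2.resize(im[y:y+100,x:x+100],(400,400),interpolation=cv2.INTER_CUBIC))
    cv2.circle(o[-1],(int((p[0]-x)*4),int((p[1]-y)*4)),4,(255,0,0),1)
cv2.imwrite('pics/c4.png',np.hstack(o)[:,:,::-1])
E
```

```text
[ 247.81252852 -448.01436677  103.46962393]
scene [341.71302081  82.46681788] 291 32
top [567.65122206 419.83394812] 517 369
```

View pics/c4.png

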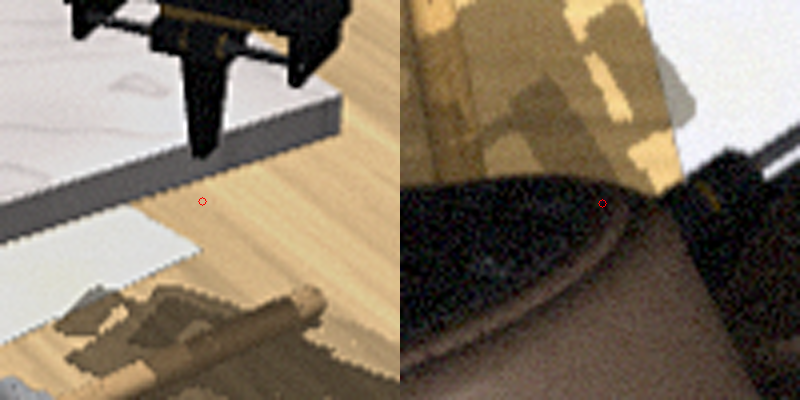

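```bash
python3 - <<'E'
from m import *
from scipy.optimize import brentq
for e,row in (((437.0,-228.4,3.4),165.6),((337.1,-447.4,103.15),80.5),((247.8,-448,103.5),71.5)):
    f=lambda z:proj('scene',[e[0],e[1],z])[0,1]-row
    z=brentq(f,-50,250); print(e[2],z,z-e[2])
E
python3 go.py 440 -300 10 30.7
```

```text
3.4 33.997832272452285 30.597832272452287
103.15 137.0936913448872 33.943691344887185
103.5 136.78204149841153 33.28204149841153
delta [ 3.844  2.96  -1.869] turn 0.025 at [ 247.8 -448.   103.5] [-180.     0.    30.6] F [ 0.6  1.1 -0.2] t 5.9
```

Scene rows put the tip about 31–34 mm above the reported TCP height, with no sideways error. That also explains why the shut fingers passed over the bush. I'll confirm it with a gentle touch on free bench.

Call:
carry_out([
  [0.385, 0.3, 0, 0],
  [0.385, 0.3, 0, 0],
  [0.385, 0.3, -0.1, 0],
  [0.385, 0.3, -0.2, 0],
  [0.385, 0.3, -0.3, 0],
])

```text
t: 6.4
eef_pos: [347.2, -373.0, 73.6]
tcp_rot: [3.14, -0.0, 0.535]
ft_force: [0.1, -0.0, -0.5]
opening: 0.007
grip_force: 0.0
```

Call:
carry_out([
  [0.385, 0.3, -0.3, 0],
  [0.385, 0.3, -0.3, 0],
  [0.385, 0.3, -0.3, 0],
  [0.385, 0.3, -0.3, 0],
  [0.385, 0.28, -0.27, 0],
])

```text
t: 6.9
eef_pos: [443.2, -298.5, -0.8]
tcp_rot: [3.142, -0.0, 0.535]
ft_force: [1.5, 0.1, -0.2]
opening: -0.001
grip_force: 0.0
```

Call:
carry_out([
  [0, 0, -0.1, 0],
  [0, 0, -0.1, 0],
  [0, 0, -0.1, 0],
  [0, 0, 0, 0],
  [0, 0, 0, 0],
])

```text
t: 7.4
eef_pos: [442.1, -299.9, -15.0]
tcp_rot: [3.141, -0.0, 0.534]
ft_force: [-0.1, 0.5, 0.3]
opening: 0.005
grip_force: 0.0
```

```bash
python3 - <<'E'
from m import *
from scipy.optimize import brentq
a=shot('scene','s4')
s=env.state();e=s['eef_pos'];p=proj('scene',e)[0];print(e,p,s['ft_force'])
x,y=int(p[0]),int(p[1])
g=cv2.cvtColor(a,cv2.COLOR_RGB2GRAY);print(y-22,x-8);print(g[y-22:y+8,x-8:x+9])
E
```

```text
[ 442.25912892 -299.91100463  -14.87122352] [310.58002341 167.05376049] [-0.24229126 -0.13866078 -0.28569054]
145 302
[[ 69  45  60  18   0   3  14   6   6   6   6   0  29 115 206 187 183]
 [177  66  54  10   3  17   0   4  11   1  15   0  22 122 208 189 185]
 [213 177  93  41   0   7  18   5  14  22  14   2  55 159 211 194 188]
 [215 222 191  44   0   8  10   5   0   8   7   4  64 176 211 198 191]
 [149 152 157  69   0   5  27   3   1   8  13  10  66 181 218 203 200]
 [106 108 115 105   1  10   9   6   0   0   0   0  48 137 170 216 209]
 [ 93 116 119 118   0   0  13  13  11  12   0  14  69 117 119 154 152]
 [ 77  90 121 119  15   1  25   1   0   3   0  24  80 120 114 111 104]
 [ 77  80  94  94  50   1   6   9  11   9   7  17  77 100  94  89  91]
 [ 77  76  76  82  76   2  11   1  12   0   4  54  82  88  82  78  85]
 [ 79  75  79  81  85   0   9   0   7  20  65 112  92  81  87  90  81]
 [ 98  99  75  79  75   0   3   0   5  41  88  99  81  86  83  83  86]
 [101 100  96  94  76  39  26  29  43  78  88  85  85  82  84  85  86]
 [102  98 106 111 101  96  69  75  79  86  84  84  86  77  
[... 448 characters left out ...]
103  98  99  67  68  69  74  77  81  77  76  79  82  76  83]
 [ 68  71  90  80  81  69  72  71  74  71  74  76  79  74  76  76  80]
 [ 70  74  71  76  74  74  69  70  63  75  71  74  77  77  78  74  77]
 [ 60  64  69  77  72  69  68  69  73  71  71  74  71  80  78  76  75]
 [ 92  65  67  68  74  78  70  70  73  67  67  72  71  76  75  81  77]
 [ 94  90  86  67  68  73  76  67  72  70  70  67  69  72  75  73  75]
 [100 100  99  84  86  69  71  73  75  70  70  72  69  73  72  71  76]
 [ 99  96  98  93  95  86  98  92  70  68  77  75  68  70  68  73  79]
 [ 97 100  98  95  96  91 103  96  72  79  71  72  76  73  69  69  73]
 [ 97  93 102  94  98  99  92  76  68  69  77  71  72  71  70  71  72]]
```

Call:
carry_out([
  [0, 0, -0.06, 0],
  [0, 0, -0.06, 0],
  [0, 0, -0.04, 0],
  [0, 0, -0.04, 0],
  [0, 0, 0, 0],
])

```text
t: 7.95
eef_pos: [442.4, -299.3, -25.5]
tcp_rot: [-3.141, 0.0, 0.535]
ft_force: [-0.5, -0.1, 0.6]
opening: 0.005
grip_force: 0.0
```

Call:
carry_out([
  [0, 0, -0.02, 0],
  [0, 0, -0.02, 0],
  [0, 0, -0.02, 0],
  [0, 0, 0, 0],
  [0, 0, 0, 0],
])

```text
t: 8.45
eef_pos: [442.5, -299.4, -28.2]
tcp_rot: [3.141, -0.0, 0.535]
ft_force: [-0.1, -0.2, 0.0]
opening: 0.002
grip_force: 0.0
```

Call:
carry_out([
  [0, 0, -0.02, 0],
  [0, 0, -0.02, 0],
  [0, 0, 0, 0],
  [0, 0, 0, 0],
  [0, 0, 0, 0],
])

```text
t: 8.95
eef_pos: [442.5, -299.4, -30.2]
tcp_rot: [3.142, 0.0, 0.535]
ft_force: [-0.4, -0.1, -0.6]
opening: 0.003
grip_force: 0.0
```

Call:
carry_out([
  [0, 0, -0.02, 0],
  [0, 0, 0, 0],
  [0, 0, -0.02, 0],
  [0, 0, 0, 0],
  [0, 0, 0, 0],
])

```text
t: 9.45
eef_pos: [442.5, -299.4, -32.3]
tcp_rot: [3.142, 0.0, 0.535]
ft_force: [-0.0, -0.6, 0.4]
opening: 0.004
grip_force: 0.0
```

Call:
carry_out([
  [0, 0, -0.02, 0],
  [0, 0, 0, 0],
  [0, 0, -0.02, 0],
  [0, 0, 0, 0],
  [0, 0, 0, 0],
])

```text
t: 9.95
eef_pos: [442.4, -299.4, -34.3]
tcp_rot: [-3.142, 0.0, 0.535]
ft_force: [0.3, -0.1, 0.6]
opening: 0.002
grip_force: 0.0
```

Call:
carry_out([
  [0, 0, -0.02, 0],
  [0, 0, 0, 0],
  [0, 0, -0.02, 0],
  [0, 0, 0, 0],
  [0, 0, 0, 0],
])

```text
t: 10.45
eef_pos: [442.5, -299.4, -36.3]
tcp_rot: [3.142, 0.0, 0.535]
ft_force: [-0.7, -0.6, 0.1]
opening: 0.002
grip_force: 0.0
```

```bash
python3 - <<'E'
from m import *
a=shot('scene','s5')
s=env.state();e=s['eef_pos'];p=proj('scene',e)[0];print(e,p,s['ft_force'],s['tau'])
x,y=310,164
g=cv2.cvtColor(a,cv2.COLOR_RGB2GRAY);print(g[y-8:y+10,x-8:x+9]);
for z in(0,5,10):print(proj('scene',[e[0],e[1],z]))
E
```

```text
[ 442.45611221 -299.37633163  -36.25978922] [310.86176952 173.54707427] [-0.56113338  0.87406623  1.16647719] [ 2.54696733e-04 -5.91470861e+01 -1.22301722e+01  4.35672957e-02
  7.32276807e-03 -5.82687494e-05]
[[ 93  75  79  76   0  11  13   0   2   2   1   0  26  70  92  87  84]
 [103  94 106 104  15   8   5  15  14  10  12  11  21  75  88  85  86]
 [ 95 102 109 107  47   3  17   5  10  19   0   0  38  85  88  85  86]
 [ 97  97 102 104  50   0   2  17   2  13   5  11  42  93  85  84  86]
 [ 97  96  99 106  92   6  10   3   0   7   7  18  68  85  81  85  83]
 [ 99  93 103  99 104   0   3  10   0   0  19  50  81  86  80  83  85]
 [102  96 102 107 104  32   6  20   3   4  46  79  92  81  88  76  86]
 [ 95  97 100  96  80  38   1   0  10  40  82  78  80  82  85  82  84]
 [104 102  98  96  72  60  63  44  38  71  81  82  81  81  90  86  82]
 [ 87 108 103  79  72  73  74  62  70  81  79  76  77  75  82  79  85]
 [ 75  85  79  72  72  67  76  76  73  73  74  78  79  74  79  80  80]
 [ 65  70  74  76  80  71  69  72  74  70  70  76  75  73  76  81  79]
 [ 61  73  67  74  75  74  69  72  68  68  71  73  73  81  76  73  74]
 [ 67  69  67  68  71  74  78  71  76  76  73  75  73  79  74  77  82]
 [ 86  86  70  62  67  75  74  75  71  70  75  71  72  72  77  78  78]
 [ 97  98  91  88  88  65  70  75  73  77  71  72  69  70  71  81  73]
 [ 96  97 100 100  98  91  92  75  78  74  73  69  70  69  71  72  76]
 [ 92  98  93  95  98  96  72  76  74  75  69  72  74  71  70  72  78]]
[[310.4491129  162.68006574]]
[[310.39105834 161.15124149]]
[[310.33271827 159.61489874]]
```

Call:
carry_out([
  [0, 0, -0.02, 0],
  [0, 0, -0.02, 0],
  [0, 0, 0, 0],
  [0, 0, 0, 0],
  [0, 0, 0, 0],
])

```text
t: 11.0
eef_pos: [442.5, -299.4, -38.2]
tcp_rot: [3.142, 0.0, 0.535]
ft_force: [-1.2, 0.8, -0.1]
opening: 0.004
grip_force: 0.0
```

Call:
carry_out([
  [0, 0, -0.02, 0],
  [0, 0, -0.02, 0],
  [0, 0, 0, 0],
  [0, 0, 0, 0],
  [0, 0, 0, 0],
])

```text
t: 11.5
eef_pos: [442.6, -299.5, -39.1]
tcp_rot: [3.141, -0.0, 0.535]
ft_force: [-3.5, 3.1, 16.4]
opening: 0.01
grip_force: 8.4
```

Contact at reported z ≈ -39, so true height is reported z + 39 mm. Now the proper grasp of the long bush, at reported z -36.

Call:
carry_out([
  [0, 0, 0.4, 0],
  [0, 0, 0.4, 0],
  [-0.03, 0.45, 0.4, 0],
  [-0.03, 0.5, 0, 0],
  [-0.034, 0.5, 0, 0],
], fingers=0.05)

```text
t: 12.0
eef_pos: [437.8, -226.3, 20.3]
tcp_rot: [3.14, -0.001, 0.535]
ft_force: [0.8, -0.4, -0.1]
opening: 0.369
grip_force: 0.0
```

Call:
carry_out([
  [0, 0, -0.3, 0],
  [0, 0, -0.3, 0],
  [0, 0, -0.3, 0],
  [0, 0, -0.22, 0],
  [0, 0, 0, 0],
])

```text
t: 12.5
eef_pos: [437.2, -226.5, -37.4]
tcp_rot: [-3.14, 0.001, 0.535]
ft_force: [-0.3, 0.4, 0.7]
opening: 0.472
grip_force: 0.0
```

Call:
carry_out([
  [0, 0, 0, 0],
  [0, 0, 0, 0],
  [0, 0, 0, 0],
  [0, 0, 0, 0],
  [0, 0, 0, 0],
], fingers=1)

```text
t: 13.0
eef_pos: [438.0, -227.1, -35.8]
tcp_rot: [3.141, -0.0, 0.535]
ft_force: [0.0, 0.3, 4.4]
opening: 0.206
grip_force: 30.0
```

```bash
python3 go.py 635.6 -17.7 37 6.8
```

```text
delta [3.952 4.187 1.456] turn -3.978 at [ 438.  -227.1  -35.8] [179.9  -0.   30.7] F [0.  0.3 4.4] t 13.0
```

Call:
carry_out([
  [0, 0, 0.8, 0],
  [0, 0, 0.8, 0],
  [0.494, 0.523, 0, -0.497],
  [0.494, 0.523, 0, -0.497],
  [0.494, 0.523, 0, -0.497],
])

```text
t: 13.5
eef_pos: [512.6, -147.6, 44.2]
tcp_rot: [3.141, -0.0, 0.376]
ft_force: [0.2, -0.4, -1.7]
opening: 0.205
grip_force: 30.0
```

Call:
carry_out([
  [0.494, 0.523, 0, -0.497],
  [0.494, 0.523, 0, -0.497],
  [0.494, 0.523, 0, -0.497],
  [0.494, 0.523, 0, -0.497],
  [0.494, 0.523, 0, -0.497],
])

```text
t: 14.0
eef_pos: [635.9, -16.4, 43.5]
tcp_rot: [-3.142, 0.001, 0.117]
ft_force: [-0.0, -1.0, -1.5]
opening: 0.206
grip_force: 30.0
```

```bash
python3 - <<'E'
from m import *
a=shot('scene','s6');b=shot('top','t6')
p=[int(v) for v in proj('scene',[625,-15,75])[0]]
cv2.imwrite('pics/c6.png',cv2.resize(a[p[1]-50:p[1]+50,p[0]-65:p[0]+65],None,fx=5,fy=5,interpolation=cv2.INTER_CUBIC)[:,:,::-1])
# expected end positions of a level bush at centre, along yaw 6.8deg
s=env.state(); e=s['eef_pos'];u=np.array([np.cos(s['tcp_rot'][2]),np.sin(s['tcp_rot'][2]),0])
for n,q in (('+',e+u*30+[0,0,46]),('-',e-u*30+[0,0,46])): print(n,proj('scene',q)[0]-[p[0]-65,p[1]-50])
E
python3 go.py 635.6 -17.7 7.2 6.8
```

```text
+ [48.35878313 54.57616503]
- [71.55044503 41.63776615]
delta [-0.037 -0.061 -0.725] turn -0.014 at [637.4 -14.7  43.4] [-1.8e+02 -1.0e-01  6.9e+00] F [-0.1  0.  -2.4] t 14.1
```

View pics/c6.png

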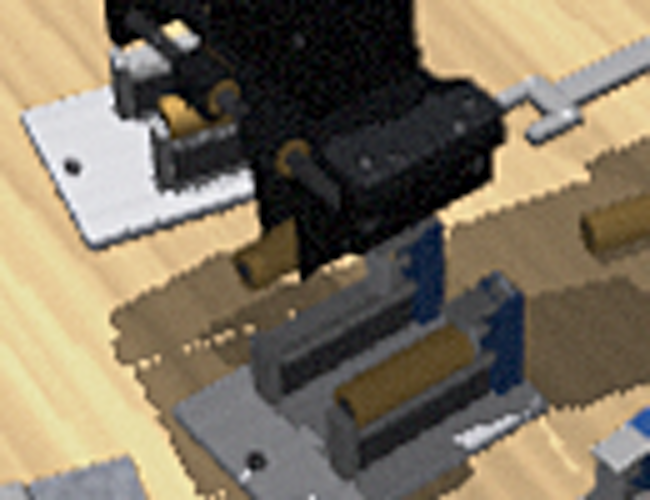

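Call:
carry_out([
  [0, 0, -0.27, 0],
  [0, 0, -0.2, 0],
  [0, 0, -0.2, 0],
  [0, 0, 0, 0],
  [0, 0, 0, 0],
])

```text
t: 14.6
eef_pos: [635.1, -18.2, 9.9]
tcp_rot: [-3.141, 0.001, 0.118]
ft_force: [1.1, -1.0, -1.6]
opening: 0.206
grip_force: 30.0
```

```bash
python3 go.py 635.6 -17.7 7.2 6.8
```

```text
delta [ 0.011  0.009 -0.054] turn 0.005 at [635.1 -18.2   9.9] [-180.     0.     6.8] F [ 1.1 -1.  -1.6] t 14.6
```

Call:
carry_out([
  [0.01, 0.01, -0.04, 0],
  [0, 0, -0.03, 0],
  [0, 0, -0.03, 0],
  [0, 0, -0.02, 0],
  [0, 0, 0, 0],
])

```text
t: 15.1
eef_pos: [636.1, -17.3, 5.3]
tcp_rot: [3.141, -0.001, 0.119]
ft_force: [-4.0, -0.9, 7.6]
opening: 0.203
grip_force: 30.0
```

Call:
carry_out([
  [0, 0, -0.02, 0],
  [0, 0, -0.02, 0],
  [0, 0, 0, 0],
  [0, 0, 0, 0],
  [0, 0, 0, 0],
])

```text
t: 15.6
eef_pos: [636.2, -17.3, 3.5]
tcp_rot: [3.141, -0.001, 0.119]
ft_force: [-5.2, -1.3, 8.8]
opening: 0.201
grip_force: 30.0
```

Call:
carry_out([
  [0, 0, 0.06, 0],
  [-0.05, -0.006, 0, 0],
  [-0.05, -0.006, 0, 0],
  [0, 0, 0, 0],
  [0, 0, 0, 0],
])

```text
t: 16.1
eef_pos: [631.1, -17.7, 5.3]
tcp_rot: [3.141, -0.001, 0.119]
ft_force: [2.3, 0.7, -1.2]
opening: 0.204
grip_force: 30.0
```

Call:
carry_out([
  [-0.05, -0.006, 0, 0],
  [-0.05, -0.006, 0, 0],
  [0, 0, 0, 0],
  [0, 0, 0, 0],
  [0, 0, 0, 0],
])

```text
t: 16.6
eef_pos: [626.1, -18.3, 5.3]
tcp_rot: [3.141, -0.0, 0.119]
ft_force: [4.2, 1.1, -2.8]
opening: 0.203
grip_force: 30.0
```

Call:
carry_out([
  [-0.04, -0.005, 0, 0],
  [-0.04, -0.005, 0, 0],
  [-0.04, -0.005, 0, 0],
  [0, 0, 0, 0],
  [0, 0, 0, 0],
])

```text
t: 17.1
eef_pos: [620.4, -19.0, 5.4]
tcp_rot: [3.141, -0.001, 0.119]
ft_force: [5.3, 3.0, -2.6]
opening: 0.204
grip_force: 30.0
```

Call:
carry_out([
  [0, 0, -0.03, 0],
  [0, 0, -0.03, 0],
  [0, 0, -0.03, 0],
  [0, 0, -0.03, 0],
  [0, 0, 0, 0],
])

```text
t: 17.6
eef_pos: [621.0, -19.4, 0.0]
tcp_rot: [3.141, -0.002, 0.119]
ft_force: [6.2, 0.9, 2.7]
opening: 0.204
grip_force: 30.0
```

Call:
carry_out([
  [0, 0, -0.02, 0],
  [0, 0, -0.02, 0],
  [0, 0, 0, 0],
  [0, 0, 0, 0],
  [0, 0, 0, 0],
])

```text
t: 18.1
eef_pos: [621.0, -19.3, -1.5]
tcp_rot: [3.141, -0.003, 0.119]
ft_force: [5.1, 1.7, 7.5]
opening: 0.207
grip_force: 30.0
```

Call:
carry_out([
  [0, 0, -0.02, 0],
  [0, 0, -0.02, 0],
  [0, 0, 0, 0],
  [0, 0, 0, 0],
  [0, 0, 0, 0],
])

```text
t: 18.6
eef_pos: [621.1, -19.1, -2.0]
tcp_rot: [3.141, -0.004, 0.119]
ft_force: [0.0, 3.0, 22.7]
opening: 0.203
grip_force: 30.0
```

Call:
carry_out([
  [0, 0, 0.02, 0],
  [0, 0, 0, 0],
  [0, 0, 0, 0],
  [0, 0, 0, 0],
  [0, 0, 0, 0],
], fingers=0.3)

```text
t: 19.1
eef_pos: [619.6, -19.2, -4.1]
tcp_rot: [-3.142, 0.001, 0.119]
ft_force: [-0.2, 0.7, 0.6]
opening: 0.349
grip_force: 0.0
```

Call:
carry_out([
  [0, 0, 0.4, 0],
  [0, 0, 0.6, 0],
  [0, 0, 0.6, 0],
  [-0.5, 0, 0.4, 0],
  [-0.6, 0, 0, 0],
])

```text
t: 19.6
eef_pos: [565.8, -19.3, 98.5]
tcp_rot: [3.14, -0.004, 0.119]
ft_force: [0.7, -0.2, -0.4]
opening: 0.351
grip_force: 0.0
```

Call:
carry_out([
  [-0.6, 0, 0, -0.26],
  [-0.6, 0, 0, -0.26],
  [-0.6, 0, 0, -0.26],
  [-0.1, 0, 0, -0.26],
  [0, 0, 0, -0.26],
])

```text
t: 20.1
eef_pos: [469.8, -19.2, 96.5]
tcp_rot: [3.141, -0.0, -0.019]
ft_force: [0.3, 0.0, -1.1]
opening: 0.352
grip_force: 0.0
```

```bash
python3 go.py 468 -18.5 20 -7.5; python3 - <<'E'
from m import *
a=shot('scene','s7');b=shot('top','t7')
p=[int(v) for v in proj('scene',[625,0,45])[0]]
q=[int(v) for v in proj('top',[625,0,45])[0]]
f=lambda im,p:cv2.resize(im[p[1]-40:p[1]+40,p[0]-40:p[0]+40],(400,400),interpolation=cv2.INTER_CUBIC)
cv2.imwrite('pics/c7.png',np.hstack([f(a,p),f(b,q)])[:,:,::-1])
E
```

```text
delta [-0.035  0.014 -1.531] turn -1.068 at [469.8 -19.2  96.5] [180.   -0.   -1.1] F [ 0.3  0.  -1.1] t 20.1
```

View pics/c7.png

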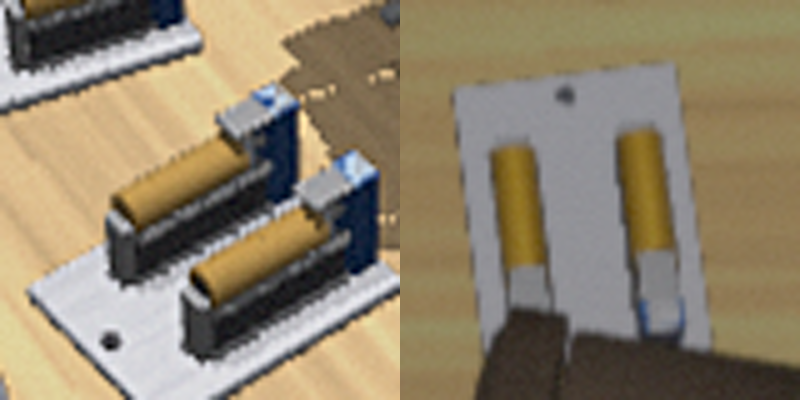

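The long bush lies home like its neighbour (scene crop, lower bush; top crop, right one). Next is the brass short bush.

Call:
carry_out([
  [-0.075, 0.02, -0.6, -0.4],
  [0, 0, -0.6, -0.4],
  [0, 0, -0.4, -0.27],
  [0, 0, 0, 0],
  [0, 0, 0, 0],
])

```text
t: 20.7
eef_pos: [466.8, -18.2, 16.3]
tcp_rot: [3.142, 0.0, -0.128]
ft_force: [0.0, -0.6, 0.5]
opening: 0.35
grip_force: 0.0
```

Call:
carry_out([
  [0, 0, -0.4, 0],
  [0, 0, -0.35, 0],
  [0, 0, -0.3, 0],
  [0, 0, 0, 0],
  [0, 0, 0, 0],
])

```text
t: 21.2
eef_pos: [466.8, -18.2, -35.3]
tcp_rot: [3.141, -0.001, -0.129]
ft_force: [-0.5, 0.0, 0.1]
opening: 0.347
grip_force: 0.0
```

Call:
carry_out([
  [0, 0, 0, 0],
  [0, 0, 0, 0],
  [0, 0, 0, 0],
  [0, 0, 0, 0],
  [0, 0, 0, 0],
], fingers=1)

```text
t: 21.7
eef_pos: [466.6, -18.2, -35.5]
tcp_rot: [3.141, -0.001, -0.129]
ft_force: [-0.5, 1.3, 7.8]
opening: 0.2
grip_force: 30.0
```

```bash
python3 - <<'E'
import numpy as np
for n,(x,y,a,X) in {'short':(609.8,163.3,10.5,-7),'middle':(610.1,-184.1,-7.3,0)}.items():
    c,s=np.cos(np.radians(a)),np.sin(np.radians(a)); print(n,x+c*X+s*27,y+s*X-c*27,'u',c,s)
E
python3 go.py 607.8 135.4 45 10.5
```

```text
short 607.8375748353402 135.4764688173282 u 0.9832549075639546 0.18223552549214747
middle 606.6692555677636 -210.8811499499308 u 0.9918944425900297 -0.1270646086013505
delta [2.824 3.072 1.611] turn 2.984 at [466.6 -18.2 -35.5] [ 1.8e+02 -1.0e-01 -7.4e+00] F [-0.5  1.3  7.8] t 21.7
```

Call:
carry_out([
  [0, 0, 0.8, 0],
  [0, 0, 0.8, 0],
  [0.353, 0.384, 0, 0.373],
  [0.353, 0.384, 0, 0.373],
  [0.353, 0.384, 0, 0.373],
])

```text
t: 22.2
eef_pos: [519.8, 40.1, 44.5]
tcp_rot: [3.141, -0.001, -0.011]
ft_force: [-0.2, -0.3, -1.1]
opening: 0.202
grip_force: 30.0
```

Call:
carry_out([
  [0.353, 0.384, 0, 0.373],
  [0.353, 0.384, 0, 0.373],
  [0.353, 0.384, 0, 0.373],
  [0.353, 0.384, 0, 0.373],
  [0.353, 0.384, 0, 0.373],
])

```text
t: 22.7
eef_pos: [607.8, 136.3, 43.9]
tcp_rot: [3.142, 0.0, 0.185]
ft_force: [0.4, -0.3, -1.0]
opening: 0.202
grip_force: 30.0
```

Call:
carry_out([
  [0, 0, -0.27, 0],
  [0, 0, -0.2, 0],
  [0, 0, -0.2, 0],
  [0, 0, 0, 0],
  [0, 0, 0, 0],
])

```text
t: 23.2
eef_pos: [607.0, 134.9, 10.1]
tcp_rot: [3.142, 0.001, 0.182]
ft_force: [-0.6, -0.4, -1.3]
opening: 0.204
grip_force: 30.0
```

```bash
python3 go.py 607.8 135.4 7.5 10.5
```

```text
delta [ 0.017  0.009 -0.052] turn 0.009 at [607.  134.9  10.1] [180.    0.   10.4] F [-0.6 -0.4 -1.3] t 23.2
```

Call:
carry_out([
  [0.01, 0.01, -0.04, 0],
  [0, 0, -0.03, 0],
  [0, 0, -0.03, 0],
  [0, 0, -0.03, 0],
  [0, 0, 0, 0],
])

```text
t: 23.7
eef_pos: [608.3, 135.9, 5.3]
tcp_rot: [3.141, -0.002, 0.183]
ft_force: [-4.4, -1.4, 11.9]
opening: 0.206
grip_force: 30.0
```

Call:
carry_out([
  [0, 0, -0.02, 0],
  [0, 0, 0, 0],
  [0, 0, 0, 0],
  [0, 0, 0, 0],
  [0, 0, 0, 0],
])

```text
t: 24.2
eef_pos: [608.4, 135.9, 4.5]
tcp_rot: [3.141, -0.002, 0.183]
ft_force: [-4.1, -1.5, 15.3]
opening: 0.205
grip_force: 30.0
```

Call:
carry_out([
  [0, 0, 0.04, 0],
  [-0.05, -0.009, 0, 0],
  [-0.05, -0.009, 0, 0],
  [0, 0, 0, 0],
  [0, 0, 0, 0],
])

```text
t: 24.7
eef_pos: [602.9, 135.1, 4.9]
tcp_rot: [3.141, -0.0, 0.183]
ft_force: [1.1, -0.4, 3.6]
opening: 0.201
grip_force: 30.0
```

Call:
carry_out([
  [-0.05, -0.009, 0, 0],
  [-0.05, -0.009, 0, 0],
  [0, 0, 0, 0],
  [0, 0, 0, 0],
  [0, 0, 0, 0],
])

```text
t: 25.2
eef_pos: [598.1, 134.2, 4.8]
tcp_rot: [3.141, -0.0, 0.183]
ft_force: [3.9, 1.2, 0.6]
opening: 0.2
grip_force: 30.0
```

Call:
carry_out([
  [-0.036, -0.006, 0, 0],
  [-0.036, -0.007, 0, 0],
  [-0.036, -0.007, 0, 0],
  [0, 0, 0, 0],
  [0, 0, 0, 0],
])

```text
t: 25.7
eef_pos: [593.0, 133.3, 4.8]
tcp_rot: [3.141, -0.001, 0.183]
ft_force: [6.3, 1.8, -0.3]
opening: 0.203
grip_force: 30.0
```

Call:
carry_out([
  [0, 0, -0.03, 0],
  [0, 0, -0.03, 0],
  [0, 0, -0.03, 0],
  [0, 0, -0.03, 0],
  [0, 0, -0.02, 0],
])

```text
t: 26.2
eef_pos: [593.6, 133.4, -1.4]
tcp_rot: [3.141, -0.003, 0.183]
ft_force: [4.2, 1.6, 9.6]
opening: 0.204
grip_force: 30.0
```

Call:
carry_out([
  [0, 0, -0.02, 0],
  [0, 0, 0, 0],
  [0, 0, 0, 0],
  [0, 0, 0, 0],
  [0, 0, 0, 0],
])

```text
t: 26.7
eef_pos: [593.6, 133.6, -2.0]
tcp_rot: [3.142, -0.003, 0.183]
ft_force: [4.5, 2.8, 11.0]
opening: 0.203
grip_force: 30.0
```

Call:
carry_out([
  [0, 0, -0.03, 0],
  [0, 0, 0, 0],
  [0, 0, 0, 0],
  [0, 0, 0, 0],
  [0, 0, 0, 0],
])

```text
t: 27.2
eef_pos: [593.9, 133.7, -2.6]
tcp_rot: [3.142, -0.004, 0.183]
ft_force: [2.7, 1.7, 20.5]
opening: 0.202
grip_force: 30.0
```

Call:
carry_out([
  [0, 0, -0.02, 0],
  [0, 0, 0, 0],
  [0, 0, 0, 0],
  [0, 0, 0, 0],
  [0, 0, 0, 0],
])

```text
t: 27.7
eef_pos: [593.9, 133.7, -2.8]
tcp_rot: [3.142, -0.004, 0.183]
ft_force: [-0.4, 2.1, 28.6]
opening: 0.205
grip_force: 30.0
```

Call:
carry_out([
  [0, 0, 0.03, 0],
  [0, 0, 0, 0],
  [0, 0, 0, 0],
  [0, 0, 0, 0],
  [0, 0, 0, 0],
], fingers=0.3)

```text
t: 28.2
eef_pos: [592.0, 133.1, -4.7]
tcp_rot: [3.142, 0.001, 0.183]
ft_force: [0.3, 0.3, -0.2]
opening: 0.347
grip_force: 0.0
```

Call:
carry_out([
  [0, 0, 0.4, 0],
  [0, 0, 0.7, 0],
  [0, 0, 0.7, 0],
  [-0.258, 0.125, 0, -0.772],
  [-0.258, 0.125, 0, -0.772],
])

```text
t: 28.7
eef_pos: [566.7, 145.7, 86.6]
tcp_rot: [-3.142, -0.002, 0.018]
ft_force: [-0.8, -0.3, -0.6]
opening: 0.346
grip_force: 0.0
```

Call:
carry_out([
  [-0.258, 0.125, 0, -0.772],
  [-0.258, 0.125, 0, -0.772],
  [-0.258, 0.125, 0, -0.772],
  [-0.258, 0.125, 0, -0.772],
  [-0.258, 0.125, 0, -0.772],
])

```text
t: 29.2
eef_pos: [501.4, 177.1, 85.6]
tcp_rot: [3.141, 0.0, -0.386]
ft_force: [0.6, -0.3, -0.9]
opening: 0.349
grip_force: 0.0
```

Call:
carry_out([
  [-0.258, 0.125, 0, -0.772],
  [-0.258, 0.125, 0, -0.772],
  [-0.258, 0.125, 0, -0.772],
  [0, 0, 0, 0],
  [0, 0, 0, 0],
])

```text
t: 29.7
eef_pos: [463.8, 195.7, 85.8]
tcp_rot: [-3.141, -0.0, -0.623]
ft_force: [-0.2, 0.1, 0.1]
opening: 0.353
grip_force: 0.0
```

```bash
python3 go.py 464.4 196.2 -36 -35.8; python3 - <<'E'
from m import *
print(env.state()['joints'].round(2))
a=shot('scene','s8');b=shot('top','t8')
p=[int(v) for v in proj('scene',[610,155,45])[0]]
q=[int(v) for v in proj('top',[610,155,45])[0]]
f=lambda im,p:cv2.resize(im[p[1]-40:p[1]+40,p[0]-40:p[0]+40],(400,400),interpolation=cv2.INTER_CUBIC)
cv2.imwrite('pics/c8.png',np.hstack([f(a,p),f(b,q)])[:,:,::-1])
E
```

```text
delta [ 0.012  0.01  -2.436] turn -0.022 at [463.8 195.7  85.8] [-180.    -0.   -35.7] F [-0.2  0.1  0.1] t 29.7
[ 0.27  0.44  1.95 -0.    0.75  2.46]
```

View pics/c8.png

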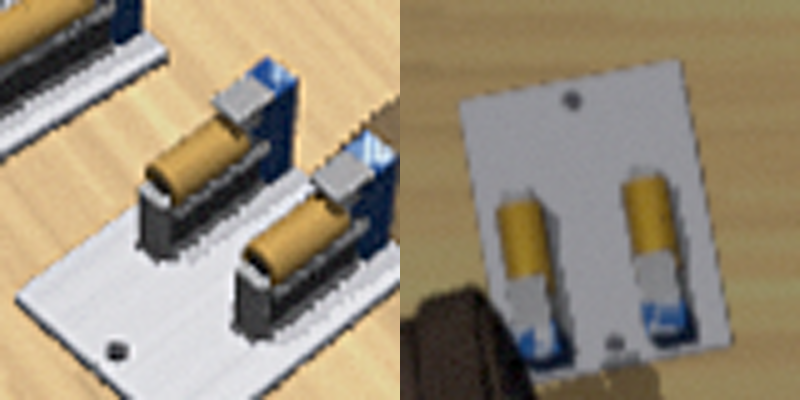

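The short bush is home like its neighbour (scene crop, upper bush; top crop, right one). Now the middle one.

Call:
carry_out([
  [0.012, 0.01, -0.6, -0.02],
  [0, 0, -0.6, 0],
  [0, 0, -0.6, 0],
  [0, 0, -0.4, 0],
  [0, 0, -0.23, 0],
])

```text
t: 30.3
eef_pos: [464.0, 195.7, -37.4]
tcp_rot: [3.14, 0.001, -0.627]
ft_force: [0.1, -0.1, -0.6]
opening: 0.35
grip_force: 0.0
```

Call:
carry_out([
  [0, 0, 0, 0],
  [0, 0, 0, 0],
  [0, 0, 0, 0],
  [0, 0, 0, 0],
  [0, 0, 0, 0],
], fingers=1)

```text
t: 30.8
eef_pos: [464.4, 196.3, -35.1]
tcp_rot: [-3.141, -0.001, -0.627]
ft_force: [0.1, 0.1, 1.9]
opening: 0.206
grip_force: 30.0
```

```bash
python3 go.py 606.7 -210.9 44 -7.3
```

```text
delta [ 2.847 -8.144  1.582] turn 4.773 at [464.4 196.3 -35.1] [-180.    -0.   -35.9] F [0.1 0.1 1.9] t 30.8
```

Call:
carry_out([
  [0, 0, 0.8, 0],
  [0, 0, 0.8, 0],
  [0.219, -0.626, 0, 0.367],
  [0.219, -0.626, 0, 0.367],
  [0.219, -0.626, 0, 0.367],
])

```text
t: 31.3
eef_pos: [497.3, 101.4, 45.1]
tcp_rot: [-3.141, -0.001, -0.51]
ft_force: [0.6, 0.4, -0.8]
opening: 0.202
grip_force: 30.0
```

Call:
carry_out([
  [0.219, -0.626, 0, 0.367],
  [0.219, -0.626, 0, 0.367],
  [0.219, -0.626, 0, 0.367],
  [0.219, -0.626, 0, 0.367],
  [0.219, -0.626, 0, 0.367],
])

```text
t: 31.8
eef_pos: [551.9, -55.6, 44.6]
tcp_rot: [3.142, -0.0, -0.318]
ft_force: [-0.2, 0.1, -1.6]
opening: 0.202
grip_force: 30.0
```

Call:
carry_out([
  [0.219, -0.626, 0, 0.367],
  [0.219, -0.626, 0, 0.367],
  [0.219, -0.626, 0, 0.367],
  [0.219, -0.626, 0, 0.367],
  [0.219, -0.632, 0, 0.369],
])

```text
t: 32.3
eef_pos: [606.6, -212.3, 44.6]
tcp_rot: [3.141, -0.0, -0.126]
ft_force: [0.6, -0.5, -1.8]
opening: 0.205
grip_force: 30.0
```

Call:
carry_out([
  [0, 0, 0, 0],
  [0, 0, -0.27, 0],
  [0, 0, -0.2, 0],
  [0, 0, -0.2, 0],
  [0, 0, 0, 0],
])

```text
t: 32.8
eef_pos: [605.5, -209.8, 8.9]
tcp_rot: [-3.141, 0.003, -0.127]
ft_force: [-0.2, -0.0, -0.6]
opening: 0.199
grip_force: 30.0
```

```bash
python3 go.py 606.7 -210.9 7.7 -7.3
```

```text
delta [ 0.025 -0.022 -0.024] turn -0.006 at [ 605.5 -209.8    8.9] [-180.     0.2   -7.3] F [-0.2 -0.  -0.6] t 32.8
```

Call:
carry_out([
  [0, 0, 0, 0],
  [0, 0, 0, 0],
  [0, 0, -0.04, 0],
  [0, 0, 0, 0],
  [0, 0, 0, 0],
])

```text
t: 33.3
eef_pos: [606.4, -211.1, 8.9]
tcp_rot: [3.141, -0.0, -0.128]
ft_force: [1.3, -0.1, -1.7]
opening: 0.198
grip_force: 30.0
```

```bash
python3 go.py 606.7 -210.9 7.7 -7.3
```

```text
delta [ 0.006  0.003 -0.024] turn 0.003 at [ 606.4 -211.1    8.9] [180.   -0.   -7.3] F [ 1.3 -0.1 -1.7] t 33.3
```

Call:
carry_out([
  [0, 0, -0.03, 0],
  [0, 0, -0.03, 0],
  [0, 0, -0.03, 0],
  [0, 0, -0.02, 0],
  [0, 0, 0, 0],
])

```text
t: 33.8
eef_pos: [606.6, -211.2, 4.5]
tcp_rot: [3.141, -0.001, -0.128]
ft_force: [-4.2, 1.3, 10.5]
opening: 0.201
grip_force: 30.0
```

Call:
carry_out([
  [0, 0, 0.034, 0],
  [-0.05, 0.006, 0, 0],
  [-0.05, 0.006, 0, 0],
  [0, 0, 0, 0],
  [0, 0, 0, 0],
])

```text
t: 34.3
eef_pos: [601.5, -210.5, 4.9]
tcp_rot: [3.141, -0.0, -0.128]
ft_force: [1.9, -0.3, -0.1]
opening: 0.205
grip_force: 30.0
```

Call:
carry_out([
  [-0.05, 0.006, 0, 0],
  [-0.05, 0.007, 0, 0],
  [0, 0, 0, 0],
  [0, 0, 0, 0],
  [0, 0, 0, 0],
])

```text
t: 34.8
eef_pos: [596.6, -209.9, 5.0]
tcp_rot: [3.141, -0.0, -0.128]
ft_force: [4.1, -0.1, -1.7]
opening: 0.204
grip_force: 30.0
```

Good, the follower is about 5 mm back. Push 6 mm more and lower.

Call:
carry_out([
  [-0.04, 0.005, 0, 0],
  [-0.04, 0.005, 0, 0],
  [-0.038, 0.005, 0, 0],
  [0, 0, 0, 0],
  [0, 0, 0, 0],
])

```text
t: 35.3
eef_pos: [591.1, -209.2, 5.1]
tcp_rot: [3.141, -0.001, -0.128]
ft_force: [6.6, -1.0, -2.2]
opening: 0.202
grip_force: 30.0
```

Call:
carry_out([
  [0, 0, -0.03, 0],
  [0, 0, -0.03, 0],
  [0, 0, -0.03, 0],
  [0, 0, -0.03, 0],
  [0, 0, -0.02, 0],
])

```text
t: 35.8
eef_pos: [591.7, -209.4, -0.9]
tcp_rot: [3.141, -0.003, -0.128]
ft_force: [3.7, 1.4, 11.9]
opening: 0.203
grip_force: 30.0
```

Call:
carry_out([
  [0, 0, -0.02, 0],
  [0, 0, 0, 0],
  [0, 0, 0, 0],
  [0, 0, 0, 0],
  [0, 0, 0, 0],
])

```text
t: 36.3
eef_pos: [591.8, -209.3, -1.2]
tcp_rot: [3.141, -0.003, -0.128]
ft_force: [4.0, 2.1, 13.9]
opening: 0.2
grip_force: 30.0
```

Call:
carry_out([
  [0, 0, -0.03, 0],
  [0, 0, 0, 0],
  [0, 0, 0, 0],
  [0, 0, 0, 0],
  [0, 0, 0, 0],
])

```text
t: 36.8
eef_pos: [591.9, -209.1, -1.9]
tcp_rot: [3.141, -0.004, -0.128]
ft_force: [1.7, 3.6, 22.2]
opening: 0.201
grip_force: 30.0
```

Call:
carry_out([
  [0, 0, -0.02, 0],
  [0, 0, 0, 0],
  [0, 0, 0, 0],
  [0, 0, 0, 0],
  [0, 0, 0, 0],
])

```text
t: 37.3
eef_pos: [591.9, -208.9, -2.3]
tcp_rot: [3.141, -0.004, -0.127]
ft_force: [0.2, 6.9, 28.7]
opening: 0.201
grip_force: 30.0
```

Call:
carry_out([
  [0, 0, 0.03, 0],
  [0, 0, 0, 0],
  [0, 0, 0, 0],
  [0, 0, 0, 0],
  [0, 0, 0, 0],
], fingers=0.3)

```text
t: 37.8
eef_pos: [590.2, -209.0, -4.4]
tcp_rot: [-3.141, 0.001, -0.128]
ft_force: [-0.1, 0.9, 0.4]
opening: 0.352
grip_force: 0.0
```

Call:
carry_out([
  [0, 0, 0.4, 0],
  [0, 0, 0.7, 0],
  [0, 0, 0.7, 0],
  [-0.5, 0, 0.3, 0],
  [-0.5, 0, 0, 0],
])

```text
t: 38.3
eef_pos: [540.8, -209.4, 103.0]
tcp_rot: [3.14, -0.003, -0.127]
ft_force: [0.2, -0.2, 0.4]
opening: 0.346
grip_force: 0.0
```

Call:
carry_out([
  [-0.6, 0, 0, 0],
  [-0.6, 0, 0, 0],
  [-0.5, 0, 0, 0],
  [0, 0, 0, 0],
  [0, 0, 0, 0],
])

```text
t: 38.8
eef_pos: [455.8, -209.4, 101.2]
tcp_rot: [3.141, -0.001, -0.128]
ft_force: [0.6, 0.9, 0.5]
opening: 0.351
grip_force: 0.0
```

```bash
python3 - <<'E'
from m import *
a=shot('scene','s9');b=shot('top','t9')
cv2.imwrite('pics/c9.png',np.hstack([cv2.resize(a[150:340,220:420],(400,380),interpolation=cv2.INTER_CUBIC),cv2.resize(b[190:380,220:460],(400,317),interpolation=cv2.INTER_CUBIC)[:317] if 0 else cv2.resize(b[190:380,225:450],(400,380),interpolation=cv2.INTER_CUBIC)])[:,:,::-1])
print(env.state()['t'])
E
```

```text
38.9
```

View pics/c9.png

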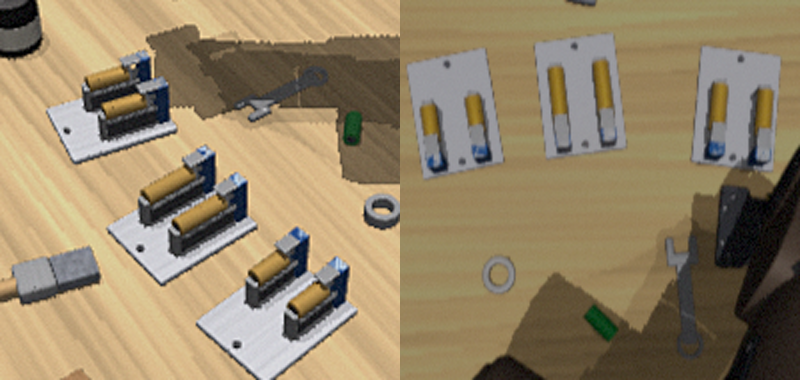

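All three bushes lie home beside their same-length neighbours. The wrench, collar and green piece have not moved.

```bash
python3 -c "
from cell import env
print(env.job_done())"
```

```text
the job is handed in; nothing more can be done
None
```

The short, middle and long bushes are each clipped into the empty nest of their own row; the last pictures show all three lying home and the other things unmoved, and the job was handed in at about 39 s (no verdict was returned).

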